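# Rack two trivet tiles from the drainers

### The arm

A 6-joint arm with a two-finger parallel gripper is mounted at the origin on a cart in front of the work surface, level with it; the furniture and walls round the work are solid. World frame = base frame: x ahead of the robot, y to its left, z up, the work surface at z = 0. Lengths are in m, angles in rad, forces in N, time in s.
With the tool pointing down it reaches from about 0.35 to 0.975 m from the base axis. Payload 4.9 kg.
Tool frame: the origin (TCP) lies midway between the tips of the shut fingers; the grasp point (between the pads) lies 19 mm behind it; z points along the fingers, y is the direction in which the jaws open and shut (so a half turn about z gives the same grasp; the last joint's range is limited). The gripper opens to 85 mm and grips with 20 to 120 N. Pads are 22 mm wide; open, the fingers measure 114 mm over their backs; the gripper's body (76 mm by 85 mm) begins 54 mm behind the grasp point. The pads swing forward as they close: fully open they stand 13 mm farther back than shut.
Start: joints at [1.096, 0.053, 1.613, -0, 1.476, -0.119], TCP at [0.218, 0.586, 0.231] pointing down, gripper open.
Joint ranges: [-3.01, 3.01], [-1.01, 2.22], [0.06, 2.58], [-1.02, 4.17], [0.09, 2.62], [-3.14, 3.14]. Speed limits (rad/s): [2.57, 2.57, 3.14, 3.14, 3.14, 3.14].

### API

Orientations are given as a unit quaternion [x, y, z, w].
In Python, from cell import r gives the robot as it stands. The module is installed in compiled form; this text tells all that it offers.
- The arm moves only by the tool apply_moves, never from a script. Its argument "rows" is a list of rows, each a list of 6 numbers: the shift along the world's x, y, z in m, then the turn, a rotation vector about the world's x, y, z in rad. A call has 1 to 20 rows; each row shifts and turns the commanded pose from where the row before left it; what a row does not reach is not made up. A row lasts 1/8 s, in which the tool goes at most 62.5 mm and 10.7 degrees, less where a joint would pass 70% of its speed; a pose out of reach is approached as far as the arm can. A call is refused whole if a number of a shift passes 0.0625 or a number of a turn 0.188, either way. A call with a gripper value outside its range is refused whole. "hand" is the finger opening in m, from 0 to 0.0854, set as the call begins (left out, the last holds). The fingers move at their own pace and stop on an object; "force" is the grip in N (left out, the last holds). Time passes only in rows, so rows that do not move let the fingers close. It gives the time, the measured TCP pose, the force and the opening at its end, in the units of the state.
- r.read_state(): the state, without advancing time (a new reading comes with each control period).
- r.capture(name): name is "scene" or "top"; returns a dict with "color" (400x640x3 uint8, blue, green, red), "intrinsics" (3x3 intrinsics, pixels), "position" and "orientation" of the camera in the world. Camera axes: x right, y down, z forward; pixel columns grow to the right and rows downward; lengths in m; the calibration is good to about 2 mm. A picture is of the moment at which its call begins. There is no depth.
- r.close_job(): hands the job in, once; it reports no verdict.
Trained networks look in a picture, given as the dict that the camera call returned (one of the last four; its "shot" number tells which), for a name from the list of things; names that differ only in an ending like _2 or _b are one class to them, and where a whole thing is asked for, a point or a joint stands for the part that bears it (a point fixed in the world has none). Each returns a list of dicts, best first, with "p" (0 to 1); they miss things now and then, are a little off and sometimes report something else, mostly with a low value. They report only what shows in the picture. A call takes as long as a camera call.
- r.outline_of(picture, label): "mask" (400x640 bool, what is visible of it) and "rect" ([left, top, right, bottom] in pixels, round what is visible of it).
The state is a dict: "time": time; "joint_pos": joint angles; "dq": joint speeds; "tau": joint torques, N m; "position": TCP position; "ee_rot": TCP orientation; "force": force on the tool from outside, world axes, zero at the start; "moment": the same for the moment, N m; "gripper_width": finger opening in m.
Only numpy, scipy, OpenCV 4.12 (cv2) and the standard library are available. Lean on these libraries where they do the work, as an engineer would, in place of code of your own. Each camera call takes 0.05 s, during which the arm holds its last target. There are 200 camera calls.

### The job

Move the two dry trivet tiles from their slanted drainers to the slotted rack by the hob: first the blue one into the slot farther from the robot, then the terracotta one into the nearer slot. Set each tile's lower edge into the flared slot mouth with the tile leaning well over (about 20 degrees), then straighten it and lower it fully home, so that it is left standing upright in the middle of its slot. Do not shift or tip the mug, the glass or the timer beside the work.

Things in the scene. Friction and masses are not known exactly. Their poses are not given: they have to be found in the camera images.
- blue_tile_center (a point): Centre of the blue glazed tile, 10 mm thick, 100 mm wide, 120 mm tall, about 0.25 kg, with thin white border lines and a white lozenge on both faces (which face is which does not matter). Axes: x along the 10 mm thickness, y along the 100 mm width, z from the lower edge to the upper edge.
- blue_tile_foot (a point): Middle of the lower edge face of the blue tile, 60 mm below its centre; same axes.
- terracotta_tile_center (a point): Centre of the terracotta (brown-orange) tile, 10 mm thick, 100 mm wide, 120 mm tall, about 0.25 kg, with thin white border lines and a white lozenge on both faces (which face is which does not matter). Axes: x along the 10 mm thickness, y along the 100 mm width, z from the lower edge to the upper edge.
- terracotta_tile_foot (a point): Middle of the lower edge face of the terracotta tile, 60 mm below its centre; same axes.
- drainer_a: White plastic drainer, fixed, base 80 x 100 x 8 mm; origin under its centre, x ahead at yaw 0. Its tile leans 30 degrees, top towards +x (away from the robot); lower edge's middle at x -28, z 20 mm, top at z 124. Two ribs 34 mm either side of the middle carry its underside up to 62 mm from the lower edge; above them both faces are free. Draw the tile out along its lean. It holds the blue tile.
- drainer_b: White plastic drainer, fixed, base 80 x 100 x 8 mm; origin under its centre, x ahead at yaw 0. Its tile leans 30 degrees, top towards +x (away from the robot); lower edge's middle at x -28, z 20 mm, top at z 124. Two ribs 34 mm either side of the middle carry its underside up to 62 mm from the lower edge; above them both faces are free. Draw the tile out along its lean. It holds the terracotta tile.
- tile_rack: Rack, fixed: wooden base 170 (x) x 130 (y) x 8 mm, origin under its centre, x away from the robot at yaw 0. Two grey steel channels run along y, 76 mm apart, 116 mm long, ends open. Each is 12.5 mm wide between upright walls 22 mm high, above which both walls flare outward 40 degrees to a mouth 28 mm wide, 31 mm above the slot floor.
- slot_rear (a point): Centre of the floor of the slot farther from the robot (x = +38, z = 8 mm in the rack); same axes as the rack: y along the slot, x across it, z up.
- slot_front (a point): Centre of the floor of the slot nearer the robot (x = -38, z = 8 mm in the rack); same axes as the rack.
- mug: Green mug, loose, 96 mm tall, standing behind the rack; origin at the centre of its underside.
- glass: Clear glass tumbler, loose, 79 mm wide, 90 mm tall, behind the rack; origin at the centre of its underside.
- timer: Round kitchen timer, loose, teal above and white below, 66 mm wide, 46 mm tall, near the front edge right of the drainers; origin at the centre of its underside.

How it is judged:
On the way, in this order (a step that is already met when the one before it is completed fails the run):
1. the blue tile's lower edge is inside the rear slot's mouth while the tile leans at least 10 degrees (x of blue_tile_foot in the frame of slot_rear between -0.012 and 0.012 m and y of blue_tile_foot in the frame of slot_rear between -0.018 and 0.018 m and z of blue_tile_foot in the frame of slot_rear between -0.003 and 0.028 m and angle between blue_tile_foot's own z axis and vertical between 0.17 and 0.9 rad and angle between the y axis of blue_tile_foot and the y axis of slot_rear, either way round below 0.2 rad), for 0.1 s.
2. the blue tile stands upright on the rear slot's floor (x of blue_tile_foot in the frame of slot_rear between -0.005 and 0.005 m and y of blue_tile_foot in the frame of slot_rear between -0.018 and 0.018 m and z of blue_tile_foot in the frame of slot_rear between -0.003 and 0.0035 m and angle between blue_tile_foot's own z axis and vertical below 0.15 rad and angle between the y axis of blue_tile_foot and the y axis of slot_rear, either way round below 0.12 rad), for 0.2 s.
3. the terracotta tile's lower edge is inside the front slot's mouth while the tile leans at least 10 degrees (x of terracotta_tile_foot in the frame of slot_front between -0.012 and 0.012 m and y of terracotta_tile_foot in the frame of slot_front between -0.018 and 0.018 m and z of terracotta_tile_foot in the frame of slot_front between -0.003 and 0.028 m and angle between terracotta_tile_foot's own z axis and vertical between 0.17 and 0.9 rad and angle between the y axis of terracotta_tile_foot and the y axis of slot_front, either way round below 0.2 rad), for 0.1 s.
4. the terracotta tile stands upright on the front slot's floor (x of terracotta_tile_foot in the frame of slot_front between -0.005 and 0.005 m and y of terracotta_tile_foot in the frame of slot_front between -0.018 and 0.018 m and z of terracotta_tile_foot in the frame of slot_front between -0.003 and 0.0035 m and angle between terracotta_tile_foot's own z axis and vertical below 0.15 rad and angle between the y axis of terracotta_tile_foot and the y axis of slot_front, either way round below 0.12 rad), for 0.2 s.
At the end, for the whole second after the job is handed in: The blue tile stands in the rear slot and the terracotta tile in the front slot, each with its lower edge down on the slot floor (within 3.5 mm), within 5 mm across and 18 mm along the slot of its centre, in line with the slot within 0.12 rad and within 0.15 rad of upright (all of step 2 and all of step 4); the robot touches nothing.
It fails at once if the mug is shifted by more than 20 mm or tipped (distance of mug from where it was at the start of the episode above 0.02 m or angle between mug's own z axis and vertical above 0.3 rad).
It fails at once if the glass is shifted by more than 20 mm or tipped (distance of glass from where it was at the start of the episode above 0.02 m or angle between glass's own z axis and vertical above 0.3 rad).
It fails at once if the timer is shifted by more than 20 mm or tipped (distance of timer from where it was at the start of the episode above 0.02 m or angle between timer's own z axis and vertical above 0.3 rad).
It also fails if it takes over 72 s, if anything falls off the work surface, if the arm or the gripper's body presses on something with over 40 N, if the wrist force passes 120 N, or if a joint passes its speed limit or range.

## Working session

There is one attempt and no reset: what is moved stays moved. The work goes in short steps, Python scripts to look and compute and a tool call to move; the robot and the scene stay as the last step left them, time stands still between calls to the robot, and variables do not carry over. Pictures are saved under pics/ and viewed, about 8 in all and at most 12, crops included, and the job is handed in when it is done.

Besides the shell and the picture viewer there is one more tool, called after "Request:" by a JSON object that holds its "name" and its "arguments". apply_moves: Moves the arm, as the interface text tells. Its arguments: {"type":"object","properties":{"rows":{"type":"array","items":{"type":"array","items":{"type":"number"}}},"hand":{"type":"number"},"force":{"type":"number"}},"required":["rows"]}

```bash
mkdir -p pics
cat > h.py <<'E'
import numpy as np, cv2
from scipy.spatial.transform import Rotation as R
from cell import r
def cap(n):
    return r.capture(n)
def proj(c,P):
    Rm=R.from_quat(c["orientation"]).as_matrix()
    q=(np.atleast_2d(P)-c["position"])@Rm
    u=q@np.array(c["intrinsics"]).T
    return u[:,:2]/u[:,2:]
def ray(c,uv,z):
    d=R.from_quat(c["orientation"]).as_matrix()@np.linalg.solve(np.array(c["intrinsics"]),[uv[0],uv[1],1])
    p=np.array(c["position"]); return p+d*(z-p[2])/d[2]
E
python3 - <<'E'
from h import *
for n in("scene","top"):
    c=cap(n); cv2.imwrite(f"pics/{n}0.png",c["color"])
    print(n,np.round(c["position"],3),np.round(c["orientation"],3),np.round(c["intrinsics"],1).tolist())
    for l in("blue_tile_center","terracotta_tile_center","drainer_a","tile_rack","mug","glass","timer"):
        for o in r.outline_of(c,l)[:2]:
            m=o["mask"].astype(np.uint8); q=cv2.minAreaRect(np.argwhere(m)[:,::-1].astype(np.float32))
            print(l,round(o["p"],2),np.round(o["rect"]),m.sum(),np.round(cv2.boxPoints(q)).tolist(), np.round(ray(c,q[0],0),3))
print(r.read_state())
E
```

```text
scene [0.064 0.289 0.762] [-0.426  0.82  -0.342  0.172] [[369.4, 0.0, 323.3], [0.0, 369.4, 199.2], [0.0, 0.0, 1.0]]
blue_tile_center 0.77 [389. 174. 424. 230.] 1093 [[386.0, 184.0], [412.0, 174.0], [430.0, 223.0], [405.0, 232.0]] [ 0.528 -0.351  0.   ]
terracotta_tile_center 0.62 [314. 208. 359. 270.] 1788 [[309.0, 223.0], [346.0, 207.0], [366.0, 257.0], [329.0, 272.0]] [ 0.537 -0.101  0.   ]
drainer_a 0.86 [384. 211. 424. 239.] 389 [[383.0, 225.0], [397.0, 200.0], [425.0, 216.0], [411.0, 240.0]] [ 0.487 -0.295  0.   ]
drainer_a 0.72 [317. 251. 361. 278.] 406 [[314.0, 252.0], [361.0, 252.0], [361.0, 277.0], [314.0, 277.0]] [ 0.475 -0.055  0.   ]
tile_rack 0.65 [197. 248. 270. 326.] 3432 [[191.0, 266.0], [248.0, 244.0], [270.0, 301.0], [213.0, 323.0]] [ 0.576  0.186 -0.   ]
mug 0.68 [195. 191. 242. 240.] 1629 [[197.0, 191.0], [243.0, 191.0], [243.0, 238.0], [197.0, 238.0]] [0.797 0.113 0.   ]
mug 0.5 [393. 176. 424. 234.] 1080 [[387.0, 182.0], [412.0, 174.0], [429.0, 224.0], [404.0, 232.0]] [ 0.529 -0.351 -0.   ]
glass 0.64 [158. 215. 196. 260.] 1271 [[152.0, 222.0], [182.0, 207.0], [
[... 1302 characters left out ...]
9 -0.436  0.   ]
{'time': 0.8, 'joint_pos': array([ 1.09594717e+00,  5.26642174e-02,  1.61286277e+00,  7.00560163e-06,
        1.47596701e+00, -1.18992793e-01]), 'dq': array([-1.67898451e-03,  5.27897027e-04,  6.46500109e-05,  1.27409755e-03,
        4.57403466e-04, -3.34109405e-04]), 'tau': array([ 1.46674880e-03, -3.93619144e+01, -3.70450687e+01, -5.94179119e-05,
       -4.15625925e-05, -2.67989117e-05]), 'position': array([0.21774245, 0.58585132, 0.23134805]), 'ee_rot': array([1.76991172e-01, 9.84212438e-01, 4.81934783e-05, 1.10989061e-05]), 'force': array([-0.15330772,  0.37313962,  0.07015747]), 'moment': array([0.03140319, 0.01602972, 0.06519719]), 'gripper_width': 0.08518530839911433}
```

View pics/scene0.png

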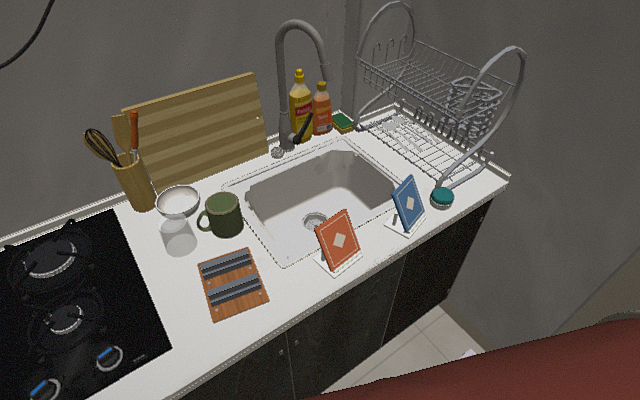

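View pics/top0.png

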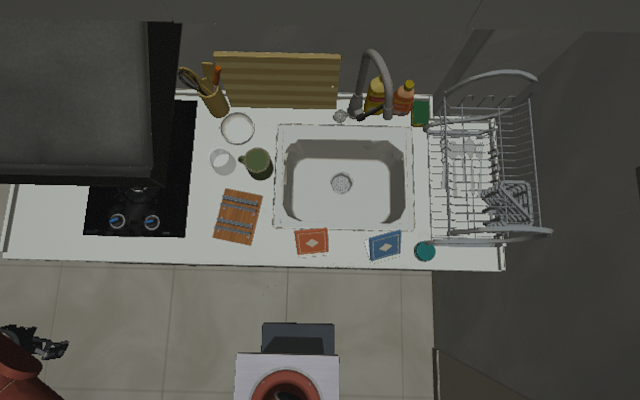

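The pictures show the rack at about (238,217) in the top view, the terracotta tile at (311,241), the blue tile at (385,245) and the timer at (424,251), all matching the detections. Next I fit the known shapes to both views for sub-pixel poses.

```bash
cat > fit.py <<'E'
from h import *
from scipy.optimize import minimize
S=6
def box(x,y,z): return np.array([[a,b,c] for a in x for b in y for c in z])
A=np.radians(30)
Rt=R.from_euler('y',A).as_matrix()
TILE=[box((-.005,.005),(-.05,.05),(0,.12))@Rt.T+[-.028,0,.020]]
RACK=[box((-.085,.085),(-.065,.065),(0,.008))]
for s in(-.038,.038):
    RACK.append(np.vstack([box((s-.0065,s+.0065),(-.058,.058),(.008,.030)),box((s-.0145,s+.0145),(-.058,.058),(.039,))]))
def place(parts,p):
    M=R.from_euler('z',p[2]).as_matrix(); return [q@M.T+[p[0],p[1],0] for q in parts]
def mask(c,kind,rect):
    l,t,rr,b=[int(v) for v in rect]; l-=8;t-=8;rr+=8;b+=8
    im=cv2.resize(c["color"][t:b,l:rr],None,fx=S,fy=S,interpolation=cv2.INTER_CUBIC).astype(float)
    B,G,Rr=im[...,0],im[...,1],im[...,2]
    if kind=="blue": m=(B-Rr)>35
    elif kind=="terra": m=(Rr-B)>50
    else: m=im.max(2)<172
    m=m.astype(np.uint8)
    cs,_=cv2.findContours(m,cv2.RETR_EXTERNAL,cv2.CHAIN_APPROX_NONE)
    k=max(cs,key=cv2.contourArea); o=np.zeros_like(m)
    if kind!="rack": k=cv2.convexHull(k)
    cv2.drawContours(o,[k],-1,1,-1)
    return o,(l,t),im
def render(c,parts,off,shape):
    o=np.zeros(shape,np.uint8)
    for q in parts:
        uv=(proj(c,q)-off+.5)*S-.5
        h=cv2.convexHull(uv.astype(np.float32))[:,0]
        cv2.fillConvexPoly(o,np.round(h*16).astype(np.int32),1,shift=4)
    return o
def fit(cs,rects,kind,parts,p0):
    ms=[mask(c,kind,q) for c,q in zip(cs,rects)]
    def cost(p,which):
        s=0
        for i in which:
            o=render(cs[i],place(parts,p),ms[i][1],ms[i][0].shape); s+=1-(o&ms[i][0]).sum()/(o|ms[i][0]).sum()
        return s
    out=[]
    for w in((0,1),(0,),(1,)):
        f=min((minimize(cost,p0+np.array([0,0,d]),args=(w,),method="Nelder-Mead",options=dict(initial_simplex=p0+np.array([[0,0,d],[.02,0,d],[0,.02,d],[0,0,d+.15]]),xatol=1e-5,fatol=1e-5)) for d in(-.3,-.1,.1,.3)),key=lambda f:f.fun)
        out.append(f.x); print(kind,w,np.round(f.x,4),round(f.fun,4))
    vis=[]
    for i,c in enumerate(cs):
        im=np.clip(ms[i][2],0,255).astype(np.uint8).copy()
        o=render(c,place(parts,out[0]),ms[i][1],ms[i][0].shape)
        for m,col in((ms[i][0],(0,255,0)),(o,(0,0,255))):
            k,_=cv2.findContours(m,cv2.RETR_EXTERNAL,cv2.CHAIN_APPROX_NONE); cv2.drawContours(im,k,-1,col,1)
        vis.append(cv2.resize(im,(260,190)))
    return out[0],np.vstack(vis)
if __name__=="__main__":
    cs=[cap("scene"),cap("top")]
    V=[]
    for kind,lab,parts,p0 in(("blue","blue_tile_center",TILE,[.48,-.3,0]),("terra","terracotta_tile_center",TILE,[.49,-.07,0]),("rack","tile_rack",RACK,[.575,.182,-.2])):
        rects=[r.outline_of(c,lab)[0]["rect"] for c in cs]
        p,v=fit(cs,rects,kind,parts,np.array(p0)); V.append(v)
    cv2.imwrite("pics/fit.png",np.hstack(V))
E
python3 fit.py
```

```text
blue (0, 1) [ 0.4797 -0.2965  0.6361] 0.7381
blue (0,) [ 0.4814 -0.2975  0.6311] 0.3213
blue (1,) [ 0.4768 -0.2974  0.8628] 0.4005
terra (0, 1) [ 0.492  -0.0676  0.1574] 0.1264
terra (0,) [ 0.4921 -0.0668  0.1757] 0.0485
terra (1,) [ 0.4908 -0.0681  0.1475] 0.0705
rack (0, 1) [ 0.5779  0.1813 -0.1842] 0.3041
rack (0,) [ 0.5782  0.1815 -0.1827] 0.0267
rack (1,) [ 0.5757  0.1795 -0.1795] 0.2731
```

View pics/fit.png

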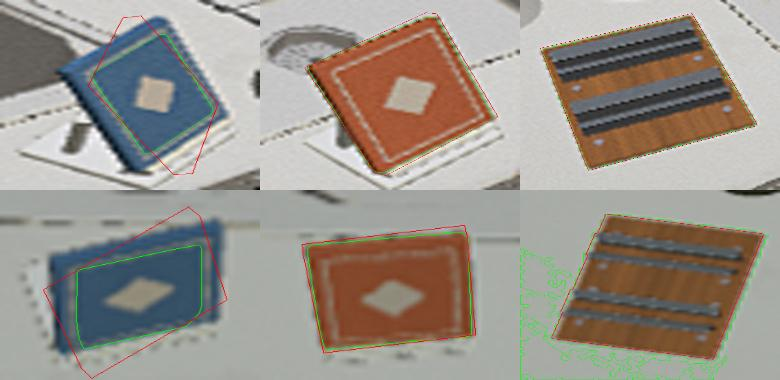

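```bash
python3 - <<'E'
s=open('fit.py').read()
s=s.replace('''    k=max(cs,key=cv2.contourArea);''','''    k=max(cs,key=cv2.contourArea)
    if kind!="rack": k=np.vstack([q for q in cs if cv2.contourArea(q)>150])
   ''').replace("m=im.max(2)<172","m=im.max(2)<(172 if c is CS0[0] else 148)").replace(">50\n",">38\n").replace('''    V=[]''','''    CS0=[cs[0]]; V=[]''')
open('fit.py','w').write(s)
E
python3 fit.py
```

```text
blue (0, 1) [ 0.4837 -0.2939  0.3622] 0.1673
blue (0,) [ 0.4849 -0.2945  0.3629] 0.0568
blue (1,) [ 0.4837 -0.2945  0.3635] 0.1046
terra (0, 1) [ 0.4918 -0.0678  0.1336] 0.0973
terra (0,) [ 0.492  -0.0667  0.1638] 0.0393
terra (1,) [ 0.4902 -0.0681  0.1169] 0.0479
rack (0, 1) [ 0.5771  0.1807 -0.1835] 0.0582
rack (0,) [ 0.5782  0.1816 -0.1839] 0.0264
rack (1,) [ 0.5769  0.1795 -0.178 ] 0.0169
```

View pics/fit.png

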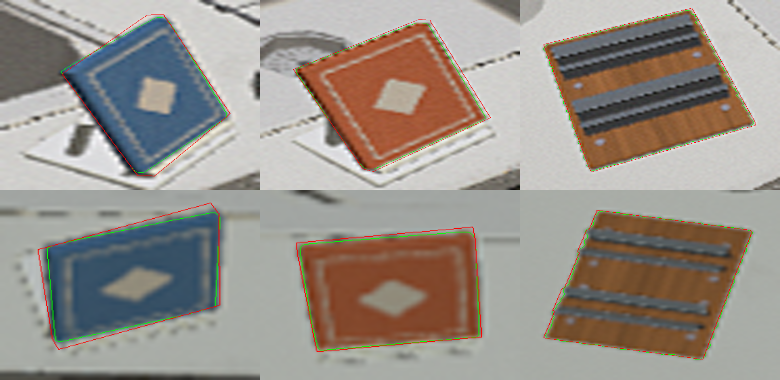

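```bash
cat >> h.py <<'E'
BLUE=(.4840,-.2942,.360); TERRA=(.4915,-.0676,.148); RACK=(.5775,.1808,-.182)
def pose(foot,yaw,lean,s,dy=0):
    T=R.from_euler('ZY',[yaw,lean]).as_matrix()   # tile axes
    M=np.column_stack([T[:,1],T[:,0],-T[:,2]])
    return np.array(foot)+T[:,2]*s+T[:,1]*dy, R.from_matrix(M)
def drain(d,s,dy=0):
    f=R.from_euler('z',d[2]).apply([-.028,0,.020])+[d[0],d[1],0]
    return pose(f,d[2],np.radians(30),s,dy)
def slot(x,fx,fz,lean,s,dy=0):
    f=R.from_euler('z',RACK[2]).apply([x+fx,0,.008+fz])+[RACK[0],RACK[1],0]
    return pose(f,RACK[2],np.radians(lean),s,dy)
def go(*targets):
    s=r.read_state(); p,q=np.array(s["position"]),R.from_quat(s["ee_rot"])
    print("t",round(s["time"],2),"w",round(s["gripper_width"],4),"F",np.round(s["force"],1),"q",np.round(s["joint_pos"],2))
    for P,Q in targets:
        d=P-p; w=(Q*q.inv()).as_rotvec()
        n=int(max(1,np.ceil(max(np.linalg.norm(d)/.05,np.linalg.norm(w)/.15))))
        print("to",np.round(P,4),"total",np.round(d,4),np.round(w,4),"n",n,"row",np.round(d/n,4).tolist()+np.round(w/n,4).tolist()); p,q=P,Q
E
python3 - <<'E'
from h import *
a=(np.array([.45,.1,.27]),R.from_matrix(pose([0,0,0],.6,0,0)[1].as_matrix()))
go(a,drain(BLUE,.17),drain(BLUE,.074))
E
```

```text
t 1.6 w 0.0856 F [ 0.3  0.2 -0.7] q [ 1.1   0.05  1.61 -0.    1.48 -0.12]
to [0.45 0.1  0.27] total [ 0.2323 -0.4858  0.0387] [ 0.      0.     -0.6151] n 11 row [0.0211, -0.0442, 0.0035, 0.0, 0.0, -0.0559]
to [ 0.5373 -0.2741  0.1672] total [ 0.0873 -0.3741 -0.1028] [-0.2424  0.4655 -0.2345] n 8 row [0.0109, -0.0468, -0.0128, -0.0303, 0.0582, -0.0293]
to [ 0.4924 -0.291   0.0841] total [-0.0449 -0.0169 -0.0831] [0. 0. 0.] n 2 row [-0.0225, -0.0085, -0.0416, 0.0, 0.0, 0.0]
```

Request:
{"name": "apply_moves", "arguments": {"rows": [[0.0211,-0.0442,0.0035,0,0,-0.0559],[0.0211,-0.0442,0.0035,0,0,-0.0559],[0.0211,-0.0442,0.0035,0,0,-0.0559],[0.0211,-0.0442,0.0035,0,0,-0.0559],[0.0211,-0.0442,0.0035,0,0,-0.0559],[0.0211,-0.0442,0.0035,0,0,-0.0559],[0.0211,-0.0442,0.0035,0,0,-0.0559],[0.0211,-0.0442,0.0035,0,0,-0.0559],[0.0211,-0.0442,0.0035,0,0,-0.0559],[0.0211,-0.0442,0.0035,0,0,-0.0559],[0.0211,-0.0442,0.0035,0,0,-0.0559]], "hand": 0.06}}

```text
time: 2.98
position: [0.4503, 0.0981, 0.2702]
ee_rot: [0.467, 0.884, 0.0, 0.0]
force: [0.9, 0.3, 0.5]
gripper_width: 0.0598
```

Request:
{"name": "apply_moves", "arguments": {"rows": [[0.0109,-0.0468,-0.0128,-0.0303,0.0582,-0.0293],[0.0109,-0.0468,-0.0128,-0.0303,0.0582,-0.0293],[0.0109,-0.0468,-0.0128,-0.0303,0.0582,-0.0293],[0.0109,-0.0468,-0.0128,-0.0303,0.0582,-0.0293],[0.0109,-0.0468,-0.0128,-0.0303,0.0582,-0.0293],[0.0109,-0.0468,-0.0128,-0.0303,0.0582,-0.0293],[0.0109,-0.0468,-0.0128,-0.0303,0.0582,-0.0293],[0.0109,-0.0468,-0.0128,-0.0303,0.0582,-0.0293],[0,0,0,0,0,0],[0,0,0,0,0,0]]}}

```text
time: 4.22
position: [0.5369, -0.2744, 0.1673]
ee_rot: [0.55, 0.794, -0.213, -0.148]
force: [0.6, -0.4, 0.0]
gripper_width: 0.0599
```

Run:
```python
from h import *
go(drain(BLUE,.17),drain(BLUE,.10),drain(BLUE,.074))
c=cap("scene"); 
cv2.imwrite("pics/s1.png",cv2.resize(c["color"][100:280,250:500],None,fx=3,fy=3))
```

```text
t 4.22 w 0.0599 F [ 0.6 -0.4  0. ] q [-0.43  0.31  1.5  -0.37  1.71 -0.77]
to [ 0.5373 -0.2741  0.1672] total [ 0.0004  0.0003 -0.0001] [-0.0008 -0.0002 -0.0001] n 1 row [0.0004, 0.0003, -0.0001, -0.0008, -0.0002, -0.0001]
to [ 0.5046 -0.2864  0.1066] total [-0.0328 -0.0123 -0.0606] [0. 0. 0.] n 2 row [-0.0164, -0.0062, -0.0303, 0.0, 0.0, 0.0]
to [ 0.4924 -0.291   0.0841] total [-0.0122 -0.0046 -0.0225] [0. 0. 0.] n 1 row [-0.0122, -0.0046, -0.0225, 0.0, 0.0, 0.0]
```

View pics/s1.png

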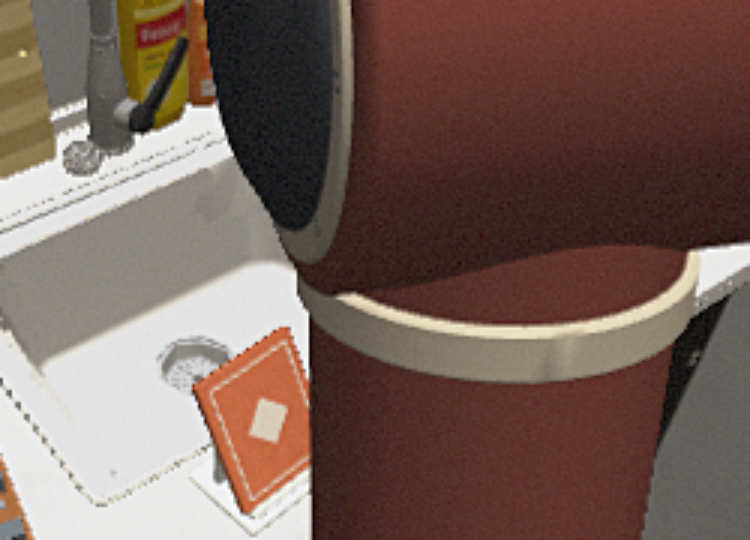

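The arm hides the tile here, but tracking is within 0.5 mm, so I go down and grip gently.

Request:
{"name": "apply_moves", "arguments": {"rows": [[-0.0164,-0.0062,-0.0303,0,0,0],[-0.0164,-0.0062,-0.0303,0,0,0],[-0.006,-0.0023,-0.0112,0,0,0],[-0.006,-0.0023,-0.0112,0,0,0],[0,0,0,0,0,0]]}}

```text
time: 4.9
position: [0.4922, -0.2915, 0.0847]
ee_rot: [0.55, 0.794, -0.213, -0.147]
force: [0.0, -0.4, 0.0]
gripper_width: 0.06
```

Request:
{"name": "apply_moves", "arguments": {"rows": [[0,0,0,0,0,0],[0,0,0,0,0,0],[0,0,0,0,0,0],[0,0,0,0,0,0],[0,0,0,0,0,0]], "hand": 0, "force": 25}}

```text
time: 5.52
position: [0.4925, -0.2924, 0.0854]
ee_rot: [0.55, 0.794, -0.213, -0.147]
force: [-0.5, -1.5, 5.0]
gripper_width: 0.0098
```

Request:
{"name": "apply_moves", "arguments": {"rows": [[0,0,0,0,0,0],[0.0047,0.0018,0.0087,0,0,0],[0.0094,0.0035,0.0173,0,0,0],[0.0094,0.0035,0.0173,0,0,0],[0.0094,0.0035,0.0173,0,0,0],[0.0094,0.0035,0.0173,0,0,0],[0.0094,0.0035,0.0173,0,0,0],[0,0,0.03,0,0,0],[0,0,0.03,0,0,0],[0,0,0,0,0,0]], "force": 80}}

```text
time: 6.78
position: [0.5461, -0.2729, 0.2436]
ee_rot: [0.55, 0.795, -0.212, -0.144]
force: [-0.7, 0.3, -3.3]
gripper_width: 0.0085
```

Run:
```python
from h import *
hi=slot(.038,0,.15,20,.074); mid=(np.array([.45,-.05,.26]),hi[1])
go(mid,hi,slot(.038,0,.06,20,.074),slot(.038,0,.023,20,.074))
```

```text
t 6.78 w 0.0085 F [-0.7  0.3 -3.3] q [-0.42  0.26  1.42 -0.37  1.82 -0.81]
to [ 0.45 -0.05  0.26] total [-0.0961  0.2229  0.0164] [ 0.0205 -0.1697 -0.5412] n 5 row [-0.0192, 0.0446, 0.0033, 0.0041, -0.0339, -0.1082]
to [0.6398 0.1693 0.2275] total [ 0.1898  0.2193 -0.0325] [0. 0. 0.] n 6 row [0.0316, 0.0366, -0.0054, 0.0, 0.0, 0.0]
to [0.6398 0.1693 0.1375] total [ 0.    0.   -0.09] [0. 0. 0.] n 2 row [0.0, 0.0, -0.045, 0.0, 0.0, 0.0]
to [0.6398 0.1693 0.1005] total [ 0.     0.    -0.037] [0. 0. 0.] n 1 row [0.0, 0.0, -0.037, 0.0, 0.0, 0.0]
```

Request:
{"name": "apply_moves", "arguments": {"rows": [[-0.0192,0.0446,0.0033,0.0041,-0.0339,-0.1082],[-0.0192,0.0446,0.0033,0.0041,-0.0339,-0.1082],[-0.0192,0.0446,0.0033,0.0041,-0.0339,-0.1082],[-0.0192,0.0446,0.0033,0.0041,-0.0339,-0.1082],[-0.0192,0.0446,0.0033,0.0041,-0.0339,-0.1082],[0.0316,0.0366,-0.0054,0,0,0],[0.0316,0.0366,-0.0054,0,0,0],[0.0316,0.0366,-0.0054,0,0,0],[0.0316,0.0366,-0.0054,0,0,0],[0.0316,0.0366,-0.0054,0,0,0],[0.0316,0.0366,-0.0054,0,0,0],[0,0,0,0,0,0],[0,0,0,0,0,0]]}}

```text
time: 8.4
position: [0.637, 0.1701, 0.2221]
ee_rot: [0.756, 0.63, -0.112, -0.138]
force: [-1.2, 1.0, -4.0]
gripper_width: 0.0089
```

Run:
```python
from h import *
go(slot(.038,0,.15,20,.074),slot(.038,0,.06,20,.074))
V=[]
for n in("scene","top"):
    c=cap(n)
    # outline of the tile as expected from tool pose
    s=r.read_state(); M=R.from_quat(s["ee_rot"]).as_matrix(); T=np.column_stack([M[:,1],M[:,0],-M[:,2]])
    f=np.array(s["position"])-T[:,2]*.074
    P=np.array([[a,b,z] for a in(-.005,.005) for b in(-.05,.05) for z in(0,.12)])@T.T+f
    uv=proj(c,P); k=4
    cen=uv.mean(0).astype(int); x0,y0=cen-[48,36]
    im=cv2.resize(c["color"][y0:y0+72,x0:x0+96],None,fx=k,fy=k,interpolation=cv2.INTER_CUBIC)
    h=cv2.convexHull(((uv-[x0,y0]+.5)*k).astype(np.float32)).astype(int); cv2.polylines(im,[h],True,(0,0,255),1)
    print(n,x0,y0,np.round(h[:,0]).tolist()); V.append(im)
cv2.imwrite("pics/held.png",np.hstack(V))
```

```text
t 8.4 w 0.0089 F [-1.2  1.  -4. ] q [0.1  0.35 1.32 0.11 1.82 0.29]
to [0.6398 0.1693 0.2275] total [ 0.0028 -0.0007  0.0055] [-0.0054 -0.0075 -0.0007] n 1 row [0.0028, -0.0007, 0.0055, -0.0054, -0.0075, -0.0007]
to [0.6398 0.1693 0.1375] total [ 0.    0.   -0.09] [0. 0. 0.] n 2 row [0.0, 0.0, -0.045, 0.0, 0.0, 0.0]
scene 159 168 [[323, 225], [136, 284], [65, 77], [64, 70], [265, 16], [268, 22]]
top 180 148 [[271, 203], [267, 214], [135, 187], [110, 91], [115, 80], [258, 109]]
```

View pics/held.png

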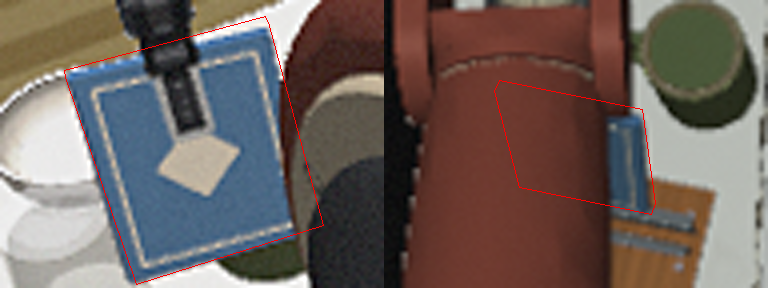

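The held tile matches the predicted outline: its bottom edge is right within about 1 px, with perhaps 2–4 mm of shift along its width. I correct the residual and lower.

Request:
{"name": "apply_moves", "arguments": {"rows": [[0.0028,-0.0007,0.0055,-0.0054,-0.0075,-0.0007],[0,0,-0.045,0,0,0],[0,0,-0.045,0,0,0],[0,0,0,0,0,0],[0,0,0,0,0,0]]}}

```text
time: 9.12
position: [0.6413, 0.1693, 0.1416]
ee_rot: [0.757, 0.63, -0.109, -0.132]
force: [0.6, 0.2, -2.5]
gripper_width: 0.0091
```

Run:
```python
from h import *
go(slot(.038,0,.024,20,.074),slot(.038,0,.020,0,.074),slot(.038,0,0,0,.074))
V=[]
for n in("scene",):
    c=cap(n)
    s=r.read_state(); M=R.from_quat(s["ee_rot"]).as_matrix(); T=np.column_stack([M[:,1],M[:,0],-M[:,2]])
    f=np.array(s["position"])-T[:,2]*.074
    P=np.array([[a,b,z] for a in(-.005,.005) for b in(-.05,.05) for z in(0,.12)])@T.T+f
    uv=proj(c,P); k=6
    cen=uv.mean(0).astype(int); x0,y0=cen-[60,40]
    im=cv2.resize(c["color"][y0:y0+95,x0:x0+120],None,fx=k,fy=k,interpolation=cv2.INTER_CUBIC)
    h=cv2.convexHull(((uv-[x0,y0]+.5)*k).astype(np.float32)).astype(int); cv2.polylines(im,[h],True,(0,0,255),1)
    V.append(im)
cv2.imwrite("pics/held2.png",np.hstack(V))
```

```text
t 9.12 w 0.0091 F [ 0.6  0.2 -2.5] q [0.1  0.41 1.38 0.1  1.68 0.28]
to [0.6398 0.1693 0.1015] total [-0.0015  0.0001 -0.0401] [-0.0013  0.0052  0.0008] n 1 row [-0.0015, 0.0001, -0.0401, -0.0013, 0.0052, 0.0008]
to [0.6149 0.1739 0.102 ] total [-0.0249  0.0046  0.0005] [-0.0632 -0.3433  0.    ] n 3 row [-0.0083, 0.0015, 0.0002, -0.0211, -0.1144, 0.0]
to [0.6149 0.1739 0.082 ] total [ 0.    0.   -0.02] [0. 0. 0.] n 1 row [0.0, 0.0, -0.02, 0.0, 0.0, 0.0]
```

View pics/held2.png

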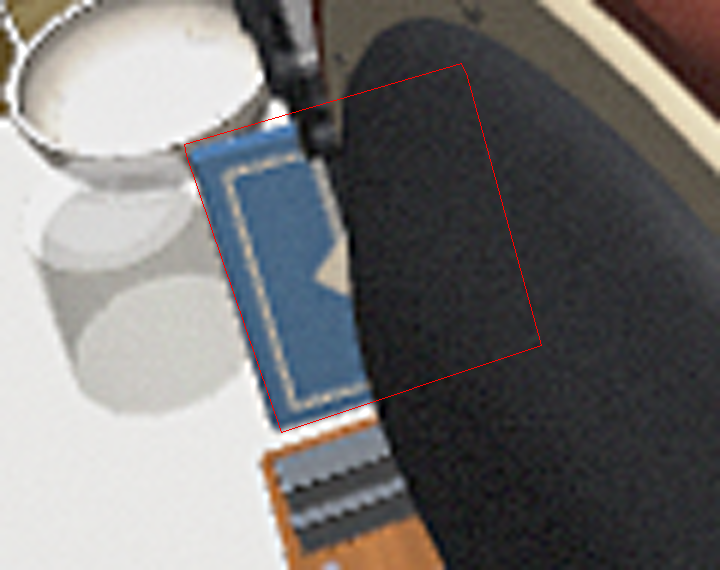

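The tile outline agrees with the prediction within about 1 px, right above the rear slot. Now the leaning insertion.

Request:
{"name": "apply_moves", "arguments": {"rows": [[-0.0015,0.0001,-0.02,-0.0013,0.0052,0.0008],[0,0,-0.013,0,0,0],[0,0,-0.007,0,0,0],[0,0,0,0,0,0],[0,0,0,0,0,0]]}}

```text
time: 9.8
position: [0.6395, 0.1694, 0.0992]
ee_rot: [0.757, 0.63, -0.112, -0.133]
force: [2.6, -0.9, -2.4]
gripper_width: 0.0089
```

Run:
```python
from h import *
go(slot(.038,0,.024,20,.074),slot(.038,0,.021,0,.074),slot(.038,0,0,0,.074))
```

```text
t 9.8 w 0.0089 F [ 2.6 -0.9 -2.4] q [0.11 0.45 1.4  0.1  1.63 0.28]
to [0.6398 0.1693 0.1015] total [ 0.0003 -0.0001  0.0023] [ 0.0004 -0.0008 -0.0004] n 1 row [0.0003, -0.0001, 0.0023, 0.0004, -0.0008, -0.0004]
to [0.6149 0.1739 0.103 ] total [-0.0249  0.0046  0.0015] [-0.0632 -0.3433  0.    ] n 3 row [-0.0083, 0.0015, 0.0005, -0.0211, -0.1144, 0.0]
to [0.6149 0.1739 0.082 ] total [ 0.     0.    -0.021] [0. 0. 0.] n 1 row [0.0, 0.0, -0.021, 0.0, 0.0, 0.0]
```

Request:
{"name": "apply_moves", "arguments": {"rows": [[-0.0045,0.0008,0.0015,-0.0105,-0.0573,0],[-0.0044,0.0008,0.0012,-0.0105,-0.0573,0],[-0.0042,0.0008,0.0008,-0.0105,-0.0573,0],[-0.0041,0.0008,0.0005,-0.0105,-0.0573,0],[-0.0039,0.0007,0.0001,-0.0105,-0.0573,0],[-0.0036,0.0007,-0.0001,-0.0105,-0.0573,0],[0,0,0,0,0,0],[0,0,0,0,0,0]]}}

```text
time: 10.8
position: [0.6144, 0.1741, 0.1035]
ee_rot: [0.768, 0.64, -0.001, -0.001]
force: [3.0, -0.2, -1.8]
gripper_width: 0.009
```

Run:
```python
from h import *
go(slot(.038,0,.021,0,.074),slot(.038,0,0,0,.074))
```

```text
t 10.8 w 0.009 F [ 3.  -0.2 -1.8] q [0.16 0.19 1.68 0.   1.27 0.34]
to [0.6149 0.1739 0.103 ] total [ 0.0004 -0.0001 -0.0005] [ 0.0001 -0.0025  0.    ] n 1 row [0.0004, -0.0001, -0.0005, 0.0001, -0.0025, 0.0]
to [0.6149 0.1739 0.082 ] total [ 0.     0.    -0.021] [0. 0. 0.] n 1 row [0.0, 0.0, -0.021, 0.0, 0.0, 0.0]
```

Request:
{"name": "apply_moves", "arguments": {"rows": [[0.0004,0,-0.003,0,-0.0025,0],[0,0,-0.003,0,0,0],[0,0,-0.003,0,0,0],[0,0,0,0,0,0]]}}

```text
time: 11.3
position: [0.6143, 0.174, 0.0934]
ee_rot: [0.768, 0.64, -0.0, 0.0]
force: [3.2, -0.8, -4.9]
gripper_width: 0.0092
```

Request:
{"name": "apply_moves", "arguments": {"rows": [[0,0,-0.003,0,0,0],[0,0,-0.003,0,0,0],[0,0,-0.002,0,0,0],[0,0,0,0,0,0]]}}

```text
time: 11.8
position: [0.6144, 0.1741, 0.0859]
ee_rot: [0.768, 0.64, -0.0, 0.0]
force: [2.4, -0.4, -3.9]
gripper_width: 0.009
```

Request:
{"name": "apply_moves", "arguments": {"rows": [[0,0,-0.0015,0,0,0],[0,0,-0.0015,0,0,0],[0,0,0,0,0,0]]}}

```text
time: 12.18
position: [0.6147, 0.1743, 0.0842]
ee_rot: [0.768, 0.64, 0.0, 0.0]
force: [-0.1, 0.0, 4.7]
gripper_width: 0.0089
```

Request:
{"name": "apply_moves", "arguments": {"rows": [[0,0,-0.0015,0,0,0],[0,0,0,0,0,0],[0,0,0,0,0,0]]}}

```text
time: 12.55
position: [0.6151, 0.1744, 0.0841]
ee_rot: [0.768, 0.64, 0.0, 0.0]
force: [-3.1, 0.8, 9.6]
gripper_width: 0.0088
```

Floor contact: the force rises without motion. I release and rise.

Request:
{"name": "apply_moves", "arguments": {"rows": [[0,0,0,0,0,0],[0,0,0,0,0,0],[0,0,0,0,0,0],[0,0,0,0,0,0]], "hand": 0.035}}

```text
time: 13.05
position: [0.6142, 0.1741, 0.0812]
ee_rot: [0.768, 0.64, -0.0, -0.0]
force: [0.0, -0.2, -0.2]
gripper_width: 0.0348
```

Request:
{"name": "apply_moves", "arguments": {"rows": [[0,0,0.01,0,0,0],[0,0,0.03,0,0,0],[0,0,0.05,0,0,0],[0,0,0.05,0,0,0],[0,0,0.03,0,0,0],[0,0,0,0,0,0]]}}

```text
time: 13.8
position: [0.6163, 0.1745, 0.2567]
ee_rot: [0.768, 0.64, 0.003, 0.002]
force: [0.6, -0.2, -0.1]
gripper_width: 0.0351
```

Run:
```python
from h import *
print(slot(.038,0,0,0,.074)[0])
go((np.array([.45,.0,.27]),drain(TERRA,.17)[1]),drain(TERRA,.17),drain(TERRA,.10),drain(TERRA,.074))
```

```text
[0.61487238 0.17392212 0.082     ]
t 13.8 w 0.0351 F [ 0.6 -0.2 -0.1] q [ 0.16  0.07  1.55 -0.    1.51  0.34]
to [0.45 0.   0.27] total [-0.1663 -0.1745  0.0133] [0.0066 0.5338 0.3226] n 5 row [-0.0333, -0.0349, 0.0027, 0.0013, 0.1068, 0.0645]
to [ 0.5479 -0.0592  0.1672] total [ 0.0979 -0.0592 -0.1028] [0. 0. 0.] n 4 row [0.0245, -0.0148, -0.0257, 0.0, 0.0, 0.0]
to [ 0.5133 -0.0644  0.1066] total [-0.0346 -0.0052 -0.0606] [0. 0. 0.] n 2 row [-0.0173, -0.0026, -0.0303, 0.0, 0.0, 0.0]
to [ 0.5004 -0.0663  0.0841] total [-0.0129 -0.0019 -0.0225] [0. 0. 0.] n 1 row [-0.0129, -0.0019, -0.0225, 0.0, 0.0, 0.0]
```

Request:
{"name": "apply_moves", "arguments": {"rows": [[-0.0333,-0.0349,0.0027,0.0013,0.1068,0.0645],[-0.0333,-0.0349,0.0027,0.0013,0.1068,0.0645],[-0.0333,-0.0349,0.0027,0.0013,0.1068,0.0645],[-0.0333,-0.0349,0.0027,0.0013,0.1068,0.0645],[-0.0333,-0.0349,0.0027,0.0013,0.1068,0.0645],[0.0245,-0.0148,-0.0257,0,0,0],[0.0245,-0.0148,-0.0257,0,0,0],[0.0245,-0.0148,-0.0257,0,0,0],[0.0245,-0.0148,-0.0257,0,0,0],[0,0,0,0,0,0],[0,0,0,0,0,0]], "hand": 0.06}}

```text
time: 15.18
position: [0.5452, -0.0593, 0.1618]
ee_rot: [0.63, 0.731, -0.2, -0.171]
force: [-0.2, -0.2, -0.3]
gripper_width: 0.06
```

```bash
cat > chk.py <<'E'
import sys
from fit import *
import fit
cs=[cap("scene"),cap("top")]; fit.CS0=[cs[0]]
im=cs[0]["color"][150:340,130:370].copy(); im=cv2.resize(im,None,fx=3,fy=3,interpolation=cv2.INTER_CUBIC)
def standing(x,col,f=None):
    M=R.from_euler('z',RACK_[2]).as_matrix()
    P=(box((-.005,.005),(-.05,.05),(0.008,.128))+[x,0,0])@M.T+[RACK_[0],RACK_[1],0]
    uv=(proj(cs[0],P)-[130,150]+.5)*3
    cv2.polylines(im,[cv2.convexHull(uv.astype(np.float32)).astype(int)],True,col,1)
import h; RACK_=h.RACK
for a in sys.argv[2:]: standing(float(a),(0,0,255))
cv2.imwrite(sys.argv[1],im)
h.go(h.drain(h.TERRA,.17),h.drain(h.TERRA,.10),h.drain(h.TERRA,.074))
E
python3 chk.py pics/c1.png 0.038
```

```text
t 15.28 w 0.0605 F [-0.3 -0.8  0.4] q [-0.16  0.27  1.55 -0.16  1.82 -0.31]
to [ 0.5479 -0.0592  0.1672] total [ 0.0021 -0.      0.004 ] [ 0.0037 -0.0064 -0.0017] n 1 row [0.0021, -0.0, 0.004, 0.0037, -0.0064, -0.0017]
to [ 0.5133 -0.0644  0.1066] total [-0.0346 -0.0052 -0.0606] [0. 0. 0.] n 2 row [-0.0173, -0.0026, -0.0303, 0.0, 0.0, 0.0]
to [ 0.5004 -0.0663  0.0841] total [-0.0129 -0.0019 -0.0225] [0. 0. 0.] n 1 row [-0.0129, -0.0019, -0.0225, 0.0, 0.0, 0.0]
```

View pics/c1.png

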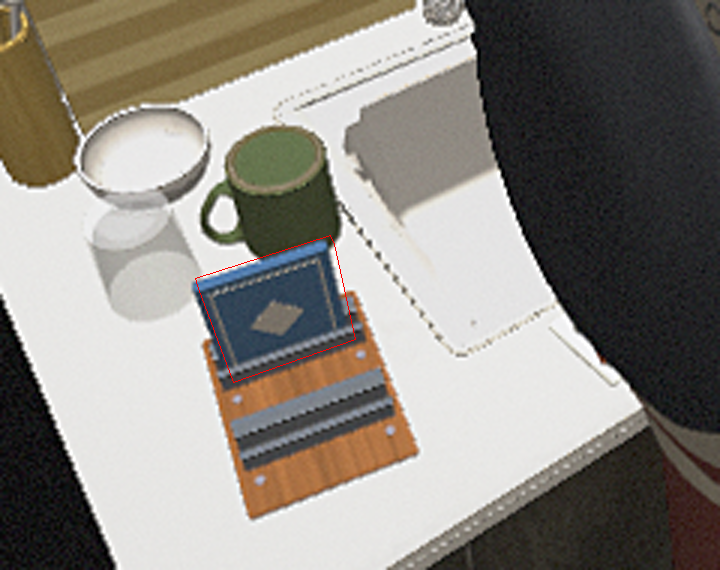

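Blue stands in the rear slot (crop 195–355, 238–380), on the predicted outline within about 2 px; mug and glass look unmoved. Now the terracotta tile.

Request:
{"name": "apply_moves", "arguments": {"rows": [[0,0,0,0,0,0],[-0.0173,-0.0026,-0.0303,0,0,0],[-0.0173,-0.0026,-0.0303,0,0,0],[-0.0065,-0.001,-0.0112,0,0,0],[-0.0065,-0.001,-0.0112,0,0,0],[0,0,0,0,0,0],[0,0,0,0,0,0]]}}

```text
time: 16.15
position: [0.4995, -0.0669, 0.0804]
ee_rot: [0.63, 0.731, -0.199, -0.169]
force: [-0.1, 0.1, -0.9]
gripper_width: 0.0601
```

Request:
{"name": "apply_moves", "arguments": {"rows": [[0,0,0,0,0,0],[0,0,0,0,0,0],[0,0,0,0,0,0],[0,0,0,0,0,0],[0,0,0,0,0,0]], "hand": 0, "force": 25}}

```text
time: 16.77
position: [0.4984, -0.0669, 0.0799]
ee_rot: [0.63, 0.731, -0.2, -0.17]
force: [-1.2, -0.5, 4.9]
gripper_width: 0.0096
```

Request:
{"name": "apply_moves", "arguments": {"rows": [[0,0,0,0,0,0],[0.0049,0.0007,0.0087,0,0,0],[0.0099,0.0015,0.0173,0,0,0],[0.0099,0.0015,0.0173,0,0,0],[0.0099,0.0015,0.0173,0,0,0],[0.0099,0.0015,0.0173,0,0,0],[0.0099,0.0015,0.0173,0,0,0],[0,0,0.03,0,0,0],[0,0,0.04,0,0,0],[0,0,0,0,0,0],[0,0,0,0,0,0]], "force": 80}}

```text
time: 18.15
position: [0.5528, -0.0584, 0.2436]
ee_rot: [0.63, 0.731, -0.2, -0.171]
force: [-0.4, -0.6, -4.0]
gripper_width: 0.0092
```

Run:
```python
from h import *
s=.070
hi=slot(-.038,0,.15,-20,s)
go((np.array([.47,.05,.27]),hi[1]),hi,slot(-.038,0,.06,-20,s),slot(-.038,0,.024,-20,s))
```

```text
t 18.15 w 0.0092 F [-0.4 -0.6 -4. ] q [-0.16  0.23  1.47 -0.17  1.95 -0.33]
to [0.47 0.05 0.27] total [-0.0828  0.1084  0.0264] [-0.0125 -0.8844 -0.3088] n 7 row [-0.0118, 0.0155, 0.0038, -0.0018, -0.1263, -0.0441]
to [0.5166 0.192  0.2238] total [ 0.0466  0.142  -0.0462] [0. 0. 0.] n 4 row [0.0116, 0.0355, -0.0116, 0.0, 0.0, 0.0]
to [0.5166 0.192  0.1338] total [ 0.    0.   -0.09] [0. 0. 0.] n 2 row [0.0, 0.0, -0.045, 0.0, 0.0, 0.0]
to [0.5166 0.192  0.0978] total [ 0.     0.    -0.036] [0. 0. 0.] n 1 row [0.0, 0.0, -0.036, 0.0, 0.0, 0.0]
```

Request:
{"name": "apply_moves", "arguments": {"rows": [[-0.0118,0.0155,0.0038,-0.0018,-0.1263,-0.0441],[-0.0118,0.0155,0.0038,-0.0018,-0.1263,-0.0441],[-0.0118,0.0155,0.0038,-0.0018,-0.1263,-0.0441],[-0.0118,0.0155,0.0038,-0.0018,-0.1263,-0.0441],[-0.0118,0.0155,0.0038,-0.0018,-0.1263,-0.0441],[-0.0118,0.0155,0.0038,-0.0018,-0.1263,-0.0441],[-0.0118,0.0155,0.0038,-0.0018,-0.1263,-0.0441],[0.0116,0.0355,-0.0116,0,0,0],[0.0116,0.0355,-0.0116,0,0,0],[0.0116,0.0355,-0.0116,0,0,0],[0.0116,0.0355,-0.0116,0,0,0],[0,0,0,0,0,0],[0,0,0,0,0,0],[0,0,0,0,0,0]]}}

```text
time: 19.9
position: [0.5163, 0.191, 0.2244]
ee_rot: [0.757, 0.63, 0.11, 0.134]
force: [-0.0, -0.1, -2.5]
gripper_width: 0.0089
```

Run:
```python
from h import *
s=.070
go(slot(-.038,0,.15,-20,s),slot(-.038,0,.06,-20,s))
V=[]
for n in("scene","top"):
    c=cap(n)
    st=r.read_state(); M=R.from_quat(st["ee_rot"]).as_matrix(); T=np.column_stack([M[:,1],M[:,0],-M[:,2]])
    f=np.array(st["position"])-T[:,2]*s
    P=np.array([[a,b,z] for a in(-.005,.005) for b in(-.05,.05) for z in(0,.12)])@T.T+f
    uv=proj(c,P); k=4
    cen=uv.mean(0).astype(int); x0,y0=cen-[48,42]
    im=cv2.resize(c["color"][y0:y0+100,x0:x0+96],None,fx=k,fy=k,interpolation=cv2.INTER_CUBIC)
    h=cv2.convexHull(((uv-[x0,y0]+.5)*k).astype(np.float32)).astype(int); cv2.polylines(im,[h],True,(255,0,0),1)
    V.append(im)
cv2.imwrite("pics/held3.png",np.hstack(V))
```

```text
t 19.9 w 0.0089 F [-0.  -0.1 -2.5] q [ 0.3  -0.31  1.99 -0.17  1.17  0.53]
to [0.5166 0.192  0.2238] total [ 0.0003  0.001  -0.0007] [ 0.0007 -0.0008  0.0016] n 1 row [0.0003, 0.001, -0.0007, 0.0007, -0.0008, 0.0016]
to [0.5166 0.192  0.1338] total [ 0.    0.   -0.09] [0. 0. 0.] n 2 row [0.0, 0.0, -0.045, 0.0, 0.0, 0.0]
```

View pics/held3.png

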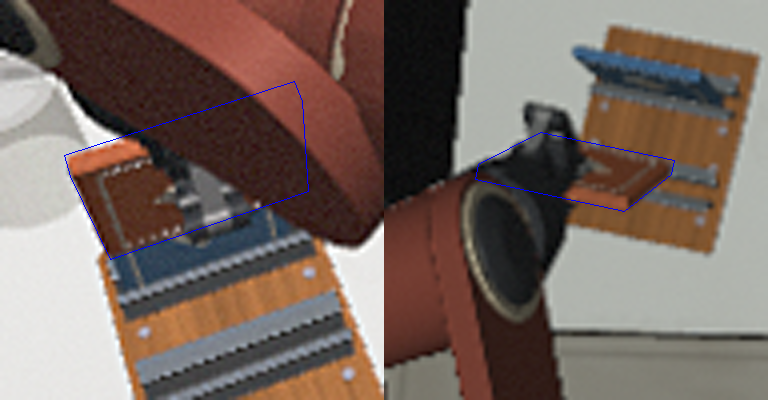

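Terracotta matches its predicted outline (bottom edge within about 1 px). Lowering, leaning toward the robot so the hand stays clear of the blue tile.

Request:
{"name": "apply_moves", "arguments": {"rows": [[0.0003,0.001,-0.03,0,0,0.001],[0,0,-0.045,0,0,0],[0,0,-0.025,0,0,0],[0,0,-0.015,0,0,0],[0,0,0,0,0,0],[0,0,0,0,0,0]]}}

```text
time: 20.75
position: [0.5181, 0.1932, 0.1118]
ee_rot: [0.757, 0.63, 0.112, 0.134]
force: [1.1, -0.5, -2.8]
gripper_width: 0.0092
```

Run:
```python
from h import *
go(slot(-.038,0,.024,-20,.070))
```

```text
t 20.75 w 0.0092 F [ 1.1 -0.5 -2.8] q [ 0.3  -0.19  2.08 -0.2   0.95  0.58]
to [0.5166 0.192  0.0978] total [-0.0015 -0.0012 -0.014 ] [-0.0006  0.0029 -0.0004] n 1 row [-0.0015, -0.0012, -0.014, -0.0006, 0.0029, -0.0004]
```

Request:
{"name": "apply_moves", "arguments": {"rows": [[-0.001,-0.0008,-0.006,0,0.002,0],[0,0,-0.005,0,0,0],[0,0,-0.004,0,0,0],[0,0,0,0,0,0],[0,0,0,0,0,0]]}}

```text
time: 21.38
position: [0.5164, 0.1922, 0.0951]
ee_rot: [0.757, 0.631, 0.111, 0.133]
force: [3.0, 0.7, -3.9]
gripper_width: 0.009
```

Run:
```python
from h import *
go(slot(-.038,0,.024,-20,.070),slot(-.038,0,.022,0,.07))
```

```text
t 21.38 w 0.009 F [ 3.   0.7 -3.9] q [ 0.3  -0.17  2.1  -0.2   0.92  0.58]
to [0.5166 0.192  0.0978] total [ 0.0002 -0.0001  0.0027] [ 0.0003 -0.0009 -0.0008] n 1 row [0.0002, -0.0001, 0.0027, 0.0003, -0.0009, -0.0008]
to [0.5401 0.1877 0.1   ] total [ 0.0235 -0.0043  0.0022] [0.0632 0.3433 0.    ] n 3 row [0.0078, -0.0014, 0.0007, 0.0211, 0.1144, 0.0]
```

Request:
{"name": "apply_moves", "arguments": {"rows": [[0.0043,-0.0008,0.0017,0.0105,0.0571,0],[0.0042,-0.0008,0.0013,0.0105,0.0571,0],[0.004,-0.0008,0.0009,0.0105,0.0571,0],[0.0039,-0.0007,0.0006,0.0105,0.0571,0],[0.0037,-0.0007,0.0003,0.0105,0.0571,0],[0.0036,-0.0006,0.0001,0.0105,0.0571,0],[0,0,0,0,0,0],[0,0,0,0,0,0]]}}

```text
time: 22.38
position: [0.5395, 0.1878, 0.0995]
ee_rot: [0.768, 0.64, -0.0, 0.0]
force: [1.0, -0.2, -4.3]
gripper_width: 0.009
```

Run:
```python
from h import *
go(slot(-.038,0,.022,0,.07))
```

```text
t 22.38 w 0.009 F [ 1.  -0.2 -4.3] q [ 0.2   0.04  1.85 -0.    1.25  0.39]
to [0.5401 0.1877 0.1   ] total [ 0.0007 -0.0001  0.0005] [ 0.0006 -0.0005 -0.001 ] n 1 row [0.0007, -0.0001, 0.0005, 0.0006, -0.0005, -0.001]
```

Request:
{"name": "apply_moves", "arguments": {"rows": [[0.0005,0,-0.003,0,0,-0.001],[0,0,-0.003,0,0,0],[0,0,-0.003,0,0,0],[0,0,0,0,0,0]]}}

```text
time: 22.88
position: [0.5398, 0.1877, 0.0903]
ee_rot: [0.768, 0.64, -0.001, -0.0]
force: [0.8, -1.0, -4.0]
gripper_width: 0.0089
```

Request:
{"name": "apply_moves", "arguments": {"rows": [[0,0,-0.003,0,0,0],[0,0,-0.003,0,0,0],[0,0,-0.002,0,0,0],[0,0,0,0,0,0]]}}

```text
time: 23.38
position: [0.5399, 0.1877, 0.0824]
ee_rot: [0.769, 0.64, -0.001, -0.0]
force: [-0.7, 0.6, -3.9]
gripper_width: 0.0093
```

Request:
{"name": "apply_moves", "arguments": {"rows": [[0,0,-0.0015,0,0,0],[0,0,-0.0015,0,0,0],[0,0,0,0,0,0]]}}

```text
time: 23.75
position: [0.54, 0.1877, 0.0795]
ee_rot: [0.769, 0.64, -0.001, -0.0]
force: [-0.4, 0.2, -3.9]
gripper_width: 0.0093
```

Request:
{"name": "apply_moves", "arguments": {"rows": [[0,0,-0.0015,0,0,0],[0,0,0,0,0,0],[0,0,0,0,0,0]]}}

```text
time: 24.12
position: [0.5401, 0.1878, 0.0782]
ee_rot: [0.769, 0.64, -0.001, -0.0]
force: [0.3, 0.4, -4.2]
gripper_width: 0.0091
```

Request:
{"name": "apply_moves", "arguments": {"rows": [[0,0,-0.0015,0,0,0],[0,0,0,0,0,0],[0,0,0,0,0,0]]}}

```text
time: 24.5
position: [0.5405, 0.1879, 0.0776]
ee_rot: [0.769, 0.64, -0.0, -0.0]
force: [-0.9, 1.6, 4.3]
gripper_width: 0.0089
```

Request:
{"name": "apply_moves", "arguments": {"rows": [[0,0,-0.001,0,0,0],[0,0,0,0,0,0],[0,0,0,0,0,0]]}}

```text
time: 24.88
position: [0.5408, 0.1881, 0.0775]
ee_rot: [0.769, 0.64, -0.0, -0.0]
force: [-3.4, 1.0, 8.4]
gripper_width: 0.0088
```

On the floor (z holds at 0.0775 while the force rises). Release, rise straight up and back off.

Request:
{"name": "apply_moves", "arguments": {"rows": [[0,0,0,0,0,0],[0,0,0,0,0,0],[0,0,0,0,0,0],[0,0,0,0,0,0]], "hand": 0.035}}

```text
time: 25.38
position: [0.54, 0.1877, 0.0754]
ee_rot: [0.769, 0.64, -0.001, -0.0]
force: [0.1, -1.0, -0.3]
gripper_width: 0.0351
```

Request:
{"name": "apply_moves", "arguments": {"rows": [[0,0,0.01,0,0,0],[0,0,0.03,0,0,0],[0,0,0.05,0,0,0],[0,0,0.05,0,0,0],[0,0,0.03,0,0,0],[-0.02,-0.05,0.01,0,0,0],[-0.02,-0.05,0.01,0,0,0],[-0.02,-0.05,0,0,0,0],[0,-0.05,0,0,0,0],[0,-0.05,0,0,0,0],[0,0,0,0,0,0],[0,0,0,0,0,0]]}}

```text
time: 26.88
position: [0.4801, -0.062, 0.2662]
ee_rot: [0.769, 0.64, -0.0, -0.0]
force: [-0.5, 0.4, -0.6]
gripper_width: 0.0352
```

```bash
python3 chk.py pics/c2.png 0.038 -0.038
python3 - <<'E'
from h import *
for n in("scene","top"):
    c=cap(n)
    for l in("mug","glass","timer"):
        for o in r.outline_of(c,l)[:1]: print(n,l,round(o["p"],2),np.round(o["rect"]))
E
```

```text
t 26.98 w 0.0351 F [-0.1 -0.5 -0.5] q [-0.28 -0.31  1.89 -0.    1.57 -0.1 ]
to [ 0.5479 -0.0592  0.1672] total [ 0.0677  0.0021 -0.0987] [0.0088 0.5249 0.3211] n 5 row [0.0135, 0.0004, -0.0197, 0.0018, 0.105, 0.0642]
to [ 0.5133 -0.0644  0.1066] total [-0.0346 -0.0052 -0.0606] [0. 0. 0.] n 2 row [-0.0173, -0.0026, -0.0303, 0.0, 0.0, 0.0]
to [ 0.5004 -0.0663  0.0841] total [-0.0129 -0.0019 -0.0225] [0. 0. 0.] n 1 row [-0.0129, -0.0019, -0.0225, 0.0, 0.0, 0.0]
scene mug 0.62 [197. 193. 241. 239.]
scene glass 0.89 [155. 211. 198. 257.]
scene timer 0.61 [432. 188. 457. 214.]
top mug 0.76 [239. 149. 276. 180.]
top glass 0.8 [209. 145. 236. 175.]
top timer 0.74 [414. 242. 432. 259.]
```

View pics/c2.png

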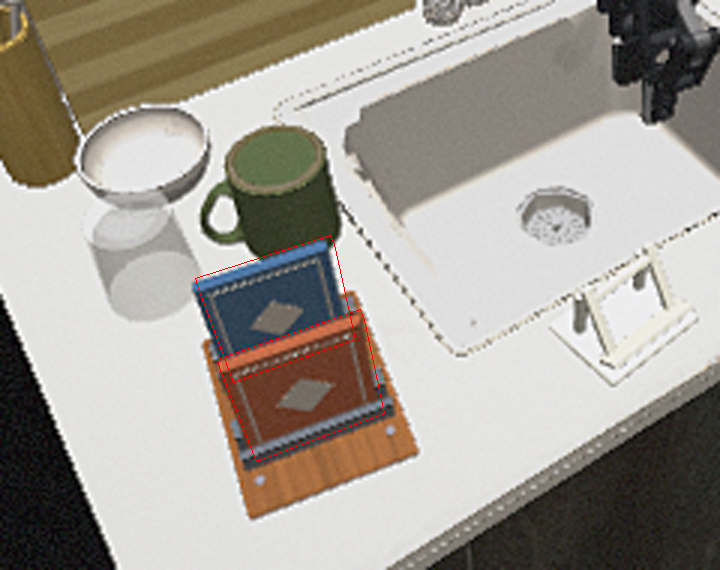

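Both tiles stand in their slots on the predicted outlines within about 2 px at camera scale. The neighbours have not moved, beyond 1–5 px of detector jitter.

```bash
python3 -c "
from cell import r
print(r.close_job())"
```

```text
the job is handed in; nothing more can be done
None
```

I moved the blue tile into the rear slot first, then the terracotta tile into the front slot. Each lower edge went into the slot mouth about 22 mm above the floor at a 20° lean. I then straightened each tile and lowered it until the force rose without further motion (under 10 N). I released both and handed the job in at about 27 s.

I leaned the terracotta tile towards the robot so the hand stayed clear of the blue tile already standing.

- **Tiles:** the last picture shows both tiles standing upright and fully down. They match the expected outlines within about 2 px, roughly 2–4 mm along the slot, and the gripper is well clear.
- **Mug, glass and timer:** they look unmoved. The trained networks' boxes differ from the first pictures by 1–5 px, or 6 px on one timer edge. I take that as detector noise, since nothing was touched.
- **Fit disagreement:** the two cameras disagreed by about 1–2 mm in position. For the terracotta tile they also differed by 0.05 rad in yaw, and I used values between the two. The insertions met only a few newtons of contact force.

The hand-in reports no verdict, so these checks are all I have to go on.

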